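# Hang the culture jar on the spring-balanced inspection arm

## Robot

A 6-joint arm with a two-finger parallel gripper is mounted at the origin on the work surface. World frame = base frame: x ahead of the robot, y to its left, z up, the work surface at z = 0. Lengths are in m, angles in rad, forces in N, time in s.
With the tool pointing down it reaches from about 0.3 to 1 m from the base axis. Payload 5.1 kg.
Tool frame: the origin (TCP) lies at the very end of the fingers, on their centre line; the grasp point (between the pads) lies 19 mm behind it; z points along the fingers, y is the line along which they close (so a half turn about z gives the same grasp; the last joint's range is limited). The gripper opens to 95 mm and grips with 3 to 60 N. Pads are 20 mm wide; open, the fingers measure 119 mm over their backs; the gripper's body (75 mm by 180 mm) begins 59 mm behind the grasp point.
Start: joints at [-1.34, 0.124, 1.65, -0, 1.367, -0.083], TCP at [0.201, -0.618, 0.215] pointing down, gripper open.
Joint ranges: [-2.61, 2.61], [-1.02, 2.33], [0.03, 2.71], [-1.35, 4.49], [0.32, 2.68], [-2.91, 2.91]. Speed limits (rad/s): [2.57, 2.57, 3.14, 3.14, 3.14, 3.14].

## Interface

Orientations are given as a rotation vector (axis times angle).
In Python, from station import bot gives the robot as it stands.
- The arm moves only by the tool arm_command, never from a script. Its argument "series" is a list of rows, each an object with "gripper": the gripper command: -1 is shut, 1 is fully open, values between are in proportion; "travel": the shift along the world's x, y, z scaled (see below), a list of three; "yaw": the turn about the world's z scaled (see below). In form: [{"gripper": gripper, "travel": [dx, dy, dz], "yaw": yaw}, ...]. A call has 1 to 8 rows; each row is the pose to reach, as a shift and turn from the pose commanded when the call began; what a row does not reach only later rows make up. The controller multiplies each number of a shift by 0.2 m and each number of a turn by 45 degrees. A row lasts 1/8 s, in which the tool goes at most 62.5 mm and 10.7 degrees, less where a joint would pass 70% of its speed; a pose out of reach is approached as far as the arm can. A call with a number of a shift or a turn outside -1 to 1 is refused whole. A call with a gripper value outside its range is refused whole. The fingers move at their own pace and stop on an object; "newtons" is the grip in N (left out, the last holds). Time passes only in rows, so rows that repeat a pose let the fingers close. It gives the time, the measured TCP pose, the force, the opening and the grip force at its end, in the units of the state.
- bot.sense(): the state, without advancing time (a new reading comes with each control period).
- bot.get_image(name): name is "side" or "top" or "wrist"; returns the picture (384x512x3 uint8, red, green, blue); there is no depth.
- bot.camera_model(name): a dict with "fx", "fy", "cx", "cy" (pixels), "origin" and "attitude" of the camera in the world. Camera axes: x right, y up, looking along -z (the intrinsics and any distortion apply to the point x, -y, -z); pixel columns grow to the right and rows downward; lengths in m; the calibration is good to about 2 mm. The wrist camera is an equidistant fisheye: a pixel r from the principal point sees the ray r / f radians off the axis. A picture is of the moment at which its call begins: read the wrist's pose just before it. camera_model takes no time and is no camera call; for the wrist camera it gives the pose at the moment of the call.
- bot.finish_job(): hands the job in; it is judged then, once.
The state is a dict: "clock": time; "qpos": joint angles; "joint_vel": joint speeds; "tau": joint torques, N m; "eef_pos": TCP position; "tcp_rot": TCP orientation; "contact_force": force on the tool from outside, world axes, zero at the start; "moment": the same for the moment, N m; "finger_gap": finger opening in m; "finger_force": force on a finger pad.
Only numpy, scipy, OpenCV 4.12 (cv2) and the standard library are available. Lean on these libraries where they do the work, as an engineer would, in place of code of your own. Each camera call takes 0.05 s, during which the arm holds its last target. There are 200 camera calls.

## Task

Pick up the jar carrier by its blue tab, thread its steel bar over the yellow hook of the spring-balanced inspection arm, and lower it with the arm as the arm sinks. Let go only when the arm has settled and carries the whole weight, so that it neither drops nor springs up (all slow and gentle, no hard pushing on the hook), and leave the carrier hanging still and upright, clear of the bench. Do not disturb the other two jars or the flask.

Things in the scene. Friction and masses are not known exactly. Their poses are not given: they have to be found in the camera images.
- stand: Fixed foot of the inspection arm, on the robot's right (-y): grey plate 140 x 140 x 14 mm with a steel post of 28 mm diameter, 185 mm high. Origin: centre of the plate's underside, on the post's axis. The arm's pivot lies 224 mm above it. The arm reaches roughly to +y.
- swivel (a joint): Turn of the arm about the vertical post, rad, growing anticlockwise from above, -0.6 to 0.6; at 0 the arm points along the stand's +y. It starts within 0.2 of 0. Stiff: it stays where left and yields sideways at about 1 N at the hook.
- beam (a joint): Sinking of the white arm (20 mm wide, 14 mm deep, 300 mm from pivot to hook seat), rad: 0 = upper stop, unloaded, sloping up 0.12 rad; grows as the hook sinks; 0.45 = lower stop. Spring: leaves the stop at about 1.5 N on the hook, then sinks about 18 mm at the hook (0.06 rad) per further newton. Lightly damped: bounces if let go out of balance.
- hook_seat (a point): Middle of the hook's seat floor, at the arm's free end, about 260 mm high unloaded. y points outward along the arm, x across it, level, z up from the floor (tilts with the arm). The seat is a trough across the arm: floor 22 mm long in y between two upturned lips 14 mm high, 7 mm thick (tip ends 18 mm from this point).
- hook: The yellow hook, rigid on the end of the arm; origin and axes as point hook_seat. 16 mm wide in x, 36 mm long in y, 9 mm thick below the seat floor. Behind it (-y) the white arm goes on to the post, its top 3 mm above and its underside 11 mm below the seat floor.
- carrier: Steel jar carrier, one rigid loose piece with its foil-capped jar of seedlings: base plate 88 mm diameter, jar 66 mm (cap 69 mm) up to 83 mm height, two 6 mm uprights 82 mm apart joined by the bar, blue tab on top, 193 mm high. Origin: centre of the underside, z up, x along the bar. Symmetrical: may hang either way round (yaw + pi). Mass unknown, 0.26 to 0.74 kg.
- carrier_bar (a point): Centre of the level round bar, 8 mm diameter, 82 mm long along the carrier's x, 139 mm above its underside. Window below it: 52 mm high down to the jar cap, 76 mm wide. The hook goes through it along the carrier's y with the bar above the lip; then the bar sits down in the trough.
- carrier_grip (a point): Grip point in the blue tab, 40 mm above the bar's axis. The tab is 36 mm (x) by 10 mm (y), 50 mm high above the bar, its top 14 mm above this point: pinch it across its 10 mm (carrier y) from above, fingertips at least 10 mm above the bar so that they clear the hook's lips.
- jar_a: Bystander, loose: foil-capped culture jar, 68 mm diameter, 95 mm high; origin at the centre of its underside. Not to be disturbed.
- jar_b: Bystander, loose: foil-capped culture jar, 72 mm diameter, 83 mm high; origin at the centre of its underside. Not to be disturbed.
- flask: Bystander, loose: conical green glass flask, 80 mm diameter at the foot, 125 mm high; origin at the centre of its underside. Not to be disturbed.

How it is judged:
On the way, in this order (a step that is already met when the one before it is completed fails the run):
1. the carrier is lifted off the bench in the gripper (height (world z) of carrier above 0.04 m and contact force between the fingers and carrier above 1 N), for 0.2 s.
2. the bar sits in the hook's seat and the arm, sunk by more than 0.04 rad, is still, with the carrier still in the gripper (y of carrier_bar in the frame of hook_seat between -0.014 and 0.014 m and z of carrier_bar in the frame of hook_seat between -0.002 and 0.011 m and x of carrier_bar in the frame of hook_seat between -0.03 and 0.03 m and velocity of joint beam between -0.06 and 0.06 rad/s and value of joint beam above 0.04 rad and contact force between carrier and hook above 1.5 N and contact force between the fingers and carrier above 1 N), for 0.3 s.
At the end, for the whole second after the job is handed in: The bar lies in the hook's trough (14 mm along the arm, 30 mm sideways of the seat point), the arm sunk over 0.04 rad and still (under 0.06 rad/s), the carrier released, at rest (under 0.04 m/s), within 0.2 rad of upright and over 6 mm clear of the bench (y of carrier_bar in the frame of hook_seat between -0.014 and 0.014 m and z of carrier_bar in the frame of hook_seat between -0.002 and 0.011 m and x of carrier_bar in the frame of hook_seat between -0.03 and 0.03 m and velocity of joint beam between -0.06 and 0.06 rad/s and value of joint beam above 0.04 rad and contact force between carrier and hook above 1.5 N and contact force between the fingers and carrier below 0.1 N and height (world z) of carrier above 0.006 m and angle between carrier's own z axis and vertical below 0.2 rad and linear speed of carrier below 0.04 m/s); the robot touches nothing.
It fails at once if the arm drops or springs up: the beam turns faster than 0.18 rad/s (54 mm/s at the hook) (velocity of joint beam above 0.18 rad/s or velocity of joint beam below -0.18 rad/s).
It fails at once if the carrier is pushed against the hook with more than 15 N (contact force between carrier and hook above 15 N).
It fails at once if another jar or the flask is shifted by more than 30 mm or tipped by more than 0.35 rad ((distance of jar_a from where it was at the start of the episode above 0.03 m or angle between jar_a's own z axis and vertical above 0.35 rad) or (distance of jar_b from where it was at the start of the episode above 0.03 m or angle between jar_b's own z axis and vertical above 0.35 rad) or (distance of flask from where it was at the start of the episode above 0.03 m or angle between flask's own z axis and vertical above 0.35 rad)).
It also fails if it takes over 64 s, if anything falls off the work surface, if the arm or the gripper's body presses on something with over 40 N, if the wrist force passes 120 N, or if a joint passes its speed limit or range.

## Working session

There is one attempt and no reset: what is moved stays moved. The work goes in short steps, Python scripts to look and compute and a tool call to move; the robot and the scene stay as the last step left them, time stands still between calls to the robot, and variables do not carry over. Pictures are saved under pics/ and viewed, at most 10 in all, crops included, and the job is handed in when it is done.

Besides the shell and the picture viewer there is one more tool, called after "Request:" as name(argument=value, ...), one argument or row to a line, values as JSON. arm_command: Moves the arm, as the interface text tells. Shifts and turns lie within -1 to 1; 1 stands for 0.2 m of shift or 45 degrees of turn. Its arguments: {"type":"object","properties":{"series":{"type":"array"},"newtons":{"type":"number"}},"required":["series"]}

```bash
mkdir -p pics; python3 - <<'E'
from station import bot
import cv2,numpy as np
s=bot.sense();print({k:np.round(v,3).tolist() for k,v in s.items()})
for n in ["side","top","wrist"]:
    m=bot.camera_model(n);print(n,m)
    cv2.imwrite(f"pics/{n}0.png",bot.get_image(n)[:,:,::-1])
E
```

```text
{'clock': 0.0, 'qpos': [-1.34, 0.124, 1.652, 0.0, 1.367, -0.083], 'joint_vel': [-0.001, 0.001, -0.001, -0.0, -0.001, 0.001], 'tau': [-0.001, -41.76, -35.993, 0.077, 0.049, -0.0], 'eef_pos': [0.2, -0.618, 0.213], 'tcp_rot': [-3.101, -0.491, 0.0], 'contact_force': [-0.179, 0.649, 0.475], 'moment': [-0.001, -0.029, -0.045], 'finger_force': 0.0, 'finger_gap': 0.095}
side {'fx': 496.85266086444625, 'fy': 496.85266086444625, 'cx': 254.47010484091751, 'cy': 178.72213101924225, 'origin': array([0.06425848, 0.90272879, 1.30866029]), 'attitude': array([ 0.26720729, -0.9409031 , -2.45761513])}
top {'fx': 351.86650169127967, 'fy': 351.86650169127967, 'cx': 254.70371495407568, 'cy': 189.6539369874175, 'origin': array([0.45890255, 0.01278318, 1.13063406]), 'attitude': array([ 0.07447327, -0.10203526, -1.57529402])}
wrist {'fx': 297.3186396354542, 'fy': 297.3186396354542, 'cx': 260.3697910242315, 'cy': 196.3498192889374, 'origin': array([ 0.27056538, -0.59442256,  0.38486486]), 'attitude': array([-0.22762701,  0.16717516, -1.24842044])}
```

View pics/side0.png

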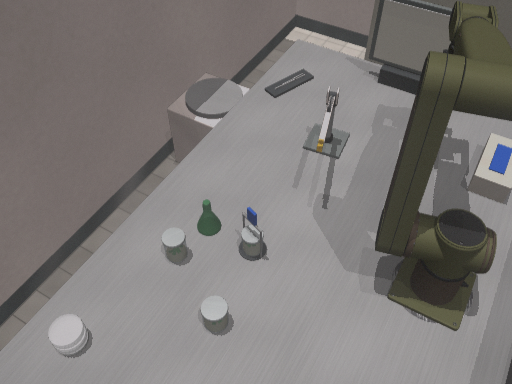

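View pics/top0.png

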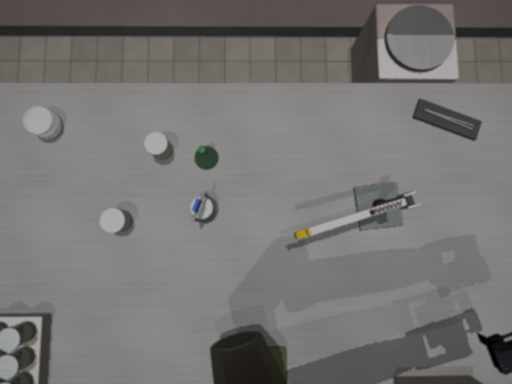

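The side picture shows the blue tab at about (252,215) and the yellow hook at (321,145). In the top picture the tab is at (197,205), the hook at (302,235) and the post at about (378,210).

```bash
cat > h.py <<'E'
import cv2,numpy as np
from scipy.spatial.transform import Rotation as R
def ray(m,p):
    x,y=(p[0]-m["cx"])/m["fx"],(p[1]-m["cy"])/m["fy"]
    d=np.array([x,-y,-1.]);return np.array(m["origin"]),R.from_rotvec(m["attitude"]).apply(d/np.linalg.norm(d))
def wray(m,p):
    u=np.array([p[0]-m["cx"],p[1]-m["cy"]]);r=np.hypot(*u)+1e-9;t=r/m["fx"]
    d=np.array([u[0]/r*np.sin(t),-u[1]/r*np.sin(t),-np.cos(t)])
    return np.array(m["origin"]),R.from_rotvec(m["attitude"]).apply(d)
def plane(r,z): o,d=r;return o+d*(z-o[2])/d[2]
def tri(a,b):
    (o,d),(q,e)=a,b;t=np.linalg.lstsq(np.c_[d,-e],q-o,rcond=None)[0]
    A,B=o+d*t[0],q+e*t[1];return (A+B)/2,np.linalg.norm(A-B)
def mask(im,c):
    h=cv2.cvtColor(im,cv2.COLOR_RGB2HSV)
    lo,hi={"blue":((112,120,50),(130,255,255)),"yellow":((18,130,90),(32,255,255))}[c]
    return cv2.inRange(h,lo,hi)
def blobs(mk,n=3,amin=8):
    k,l,s,c=cv2.connectedComponentsWithStats(mk);o=[i for i in np.argsort(-s[:,4]) if i and s[i,4]>=amin][:n]
    return [(c[i],s[i],(l==i).astype(np.uint8)) for i in o]
E
python3 - <<'E'
from h import *
from station import bot
I={n:cv2.imread(f"pics/{n}0.png")[:,:,::-1].copy() for n in("side","top")}
M={n:bot.camera_model(n) for n in I}
for c in("blue","yellow"):
    for n in I:
        for b in blobs(mask(I[n],c)): 
            print(c,n,b[0].round(1),b[1],cv2.minAreaRect(cv2.findNonZero(b[2])))
for n,(x,y,w,h) in {"side":(200,180,120,100),"top":(150,120,160,130)}.items(): pass
a=cv2.resize(I["side"][190:270,220:290],None,fx=5,fy=5,interpolation=2)
b=cv2.resize(I["top"][180:260,160:240],None,fx=5,fy=5,interpolation=2)
cv2.imwrite("pics/c1.png",np.hstack([a,b])[:,:,::-1])
E
```

```text
blue side [500.3 159.4] [489 144  23  30 254] ((500.45208740234375, 158.79452514648438), (15.917596817016602, 26.4512996673584), 20.556045532226562)
blue side [251.3 211. ] [247 207   9   9  29] ((251.25003051757812, 211.25003051757812), (10.60660171508789, 2.8284268379211426), 45.0)
yellow side [319.5 145. ] [317 140   6  11  45] ((319.5, 145.0), (10.0, 5.0), 90.0)
yellow top [302.  233.4] [295 229  15  10  86] ((301.9963073730469, 233.36495971679688), (5.980503082275391, 14.267772674560547), 70.01689147949219)
```

View pics/c1.png

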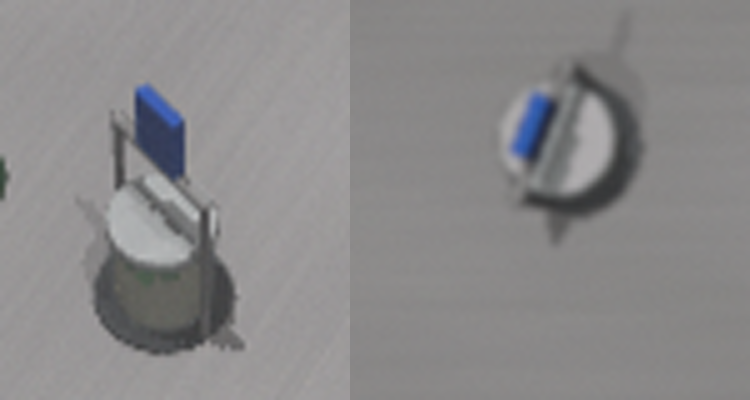

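The crop shows the tab's top at about (196.8,204) in the top view. The bar runs from about (205,193.6) to (194.4,219.6), so it lies tilted to world x.

```bash
python3 - <<'E'
from h import *
from station import bot
M={n:bot.camera_model(n) for n in("side","top")}
T=lambda p:ray(M["top"],p)
S=lambda p:ray(M["side"],p)
print("tab top",plane(T((196.5,204.)),.19), tri(T((196.8,204.4)),S((252,210.))))
a,b=plane(T((205,193.6)),.139),plane(T((194.4,219.6)),.139)
print("bar",a,b,np.linalg.norm(a-b),(a+b)/2,"yaw",np.degrees(np.arctan2(*(a-b)[1::-1])))
print("hook",tri(T((302,233.4)),S((319.5,145))))
I=cv2.imread("pics/top0.png");h=cv2.cvtColor(I,cv2.COLOR_BGR2HSV)
mk=cv2.inRange(h,(0,0,150),(180,50,255));mk[:, :290]=0;mk[:190]=0;mk[250:]=0;mk[:,385:]=0
for c,s,l in blobs(mk,2):
    print(c,s,cv2.fitLine(cv2.findNonZero(l),cv2.DIST_L2,0,.01,.01).ravel())
for n,p,z in(("jar_b/a",(157,143),.09),("jar",(114,220),.09),("flask",(206,157),.05),):print(n,plane(T(p),z))
# foot of stand plate by dark mask corners
print("plate centre approx",plane(T((380,206)),.014))
E
```

```text
tab top [0.52720292 0.15163166 0.19      ] (array([0.52660005, 0.15046975, 0.19480597]), np.float64(0.0017650526366194354))
bar [0.56020475 0.1355326  0.139     ] [0.48716143 0.16453725 0.139     ] 0.07859132879231587 [0.52368309 0.15003493 0.139     ] yaw -21.657444397441015
hook (array([ 0.44915401, -0.11699896,  0.26675784]), np.float64(0.0022683983042792954))
[338.81385281 221.82683983] [310 210  60  25 462] [ 9.5284665e-01 -3.0345234e-01  3.3881384e+02  2.2182684e+02]
jar_b/a [0.71896138 0.28691274 0.09      ]
jar [0.48899669 0.40677347 0.09      ]
flask [0.68392061 0.14441323 0.05      ]
plate centre approx [ 0.53001725 -0.40751362  0.014     ]
```

Request:
arm_command(
  series=[
    {"gripper":1,"travel":[0,0,0.3],"yaw":0},
    {"gripper":1,"travel":[0,0,0.6],"yaw":-0.22},
    {"gripper":1,"travel":[0.1,0.25,0.9],"yaw":-0.44},
    {"gripper":1,"travel":[0.2,0.5,0.95],"yaw":-0.66},
    {"gripper":1,"travel":[0.3,0.75,0.95],"yaw":-0.88},
    {"gripper":1,"travel":[0.4,1,0.95],"yaw":-0.88},
  ],
)

```text
clock: 0.9
eef_pos: [0.2811, -0.4165, 0.4052]
tcp_rot: [3.085, -0.591, 0.002]
contact_force: [0.7, 0.6, -0.3]
finger_gap: 0.0951
finger_force: 0.0
```

Request:
arm_command(
  series=[
    {"gripper":1,"travel":[0.1,0.25,0],"yaw":0},
    {"gripper":1,"travel":[0.2,0.5,0],"yaw":0},
    {"gripper":1,"travel":[0.3,0.75,0],"yaw":0},
    {"gripper":1,"travel":[0.4,1,0],"yaw":0},
    {"gripper":1,"travel":[0.4,1,0],"yaw":0},
  ],
)

```text
clock: 1.52
eef_pos: [0.3614, -0.2156, 0.4049]
tcp_rot: [3.087, -0.58, 0.002]
contact_force: [-0.2, -1.1, 1.0]
finger_gap: 0.0949
finger_force: 0.0
```

```bash
python3 - <<'E'
from h import *
from station import bot
s=bot.sense();print(s["eef_pos"],s["tcp_rot"],s["contact_force"]);print(bot.camera_model("wrist"))
m=bot.camera_model("wrist");im=bot.get_image("wrist");cv2.imwrite("pics/w1.png",im[:,:,::-1])
for c in("yellow","blue"):
    for b in blobs(mask(im,c)):print(c,b[0],b[1],plane(wray(m,b[0]),.267 if c=="yellow" else .19))
E
```

```text
[ 0.36141687 -0.21564977  0.40492405] [ 3.08749903e+00 -5.80135660e-01  1.60410288e-03] [-0.17652814 -1.14594952  1.03290989]
{'fx': 297.3186396354542, 'fy': 297.3186396354542, 'cx': 260.3697910242315, 'cy': 196.3498192889374, 'origin': array([ 0.4298286, -0.2414382,  0.576343 ]), 'attitude': array([-0.17464536,  0.25535906, -1.9287446 ])}
yellow [153.27352941 144.17058824] [140 131  25  27 340] [ 0.44888432 -0.12416629  0.267     ]
yellow [139.         154.80519481] [134 149  11  13  77] [ 0.4450783  -0.10340705  0.267     ]
yellow [104.47169811 262.96226415] [101 253   8  21  53] [0.34197864 0.01019914 0.267     ]
```

View pics/w1.png

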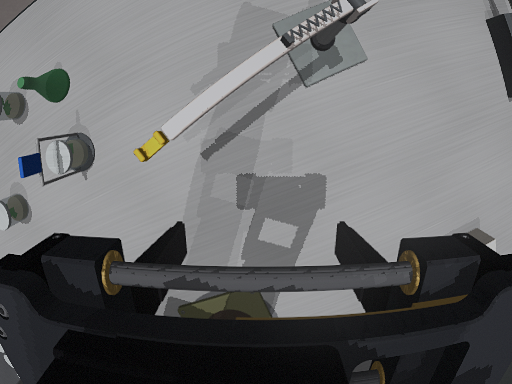

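The wrist view shows the hook from about (163,135) to (136,157), the outer lip at (139,155), the white arm running to the post near (322,38), and the tab of the carrier at (30,165).

```bash
python3 - <<'E'
from h import *
import numpy as np
m={'fx':297.3186,'fy':297.3186,'cx':260.3698,'cy':196.3498,'origin':np.array([0.4298286,-0.2414382,0.576343]),'attitude':np.array([-0.17464536,0.25535906,-1.9287446])}
im=cv2.imread("pics/w1.png")[:,:,::-1].copy()
mk=mask(im,"yellow");mk[200:]=0
P=cv2.findNonZero(mk).reshape(-1,2)
X=np.array([plane(wray(m,p),.267) for p in P])
print("hook centroid",X.mean(0)); u,s,v=np.linalg.svd(X[:,:2]-X[:,:2].mean(0),full_matrices=False);d=v[0]*np.sign(v[0][1])
t=(X[:,:2]-X[:,:2].mean(0))@d;print("dir",np.degrees(np.arctan2(d[1],d[0])),"len",t.min(),t.max(),"mid",X[:,:2].mean(0)+d*(t.min()+t.max())/2)
o=plane(wray(m,(139,154.8)),.274);i=plane(wray(m,(159.5,138.5)),.274)
print("lips",o,i,(o+i)/2,np.linalg.norm(o-i))
h=cv2.cvtColor(im,cv2.COLOR_RGB2HSV);w=cv2.inRange(h,(0,0,150),(180,45,255));w[:,:160]=0;w[140:]=0;w[:,300:]=0
b=blobs(w,1)[0];print(b[0],b[1])
Q=cv2.findNonZero(b[2]).reshape(-1,2)[::5]
# z along arm: iterate with range from pivot
Y=np.array([plane(wray(m,p),.25) for p in Q]);
for _ in range(3):
    r=np.linalg.norm(Y[:,:2]-[.53,-.407],axis=1);Y=np.array([plane(wray(m,p),.224+.12*a+.003) for p,a in zip(Q,r)])
u,s,v=np.linalg.svd(Y[:,:2]-Y[:,:2].mean(0),full_matrices=False);d=v[0]*np.sign(v[0][1])
print("arm dir",np.degrees(np.arctan2(d[1],d[0])),"centre",Y.mean(0))
E
```

```text
hook centroid [ 0.44818469 -0.12031843  0.267     ]
dir 103.93453333154095 len -0.018695817944009853 0.020819446010062637 mid [ 0.44792899 -0.11928786]
lips [ 0.44473835 -0.10653291  0.274     ] [ 0.45110896 -0.13582225  0.274     ] [ 0.44792365 -0.12117758  0.274     ] 0.02997415535520069
[203.21239221  55.45033536] [ 160    0  140  140 9393]
arm dir 128.93919909764622 centre [ 0.52107895 -0.20965394  0.25113967]
```

Request:
arm_command(
  series=[
    {"gripper":1,"travel":[0.1,0.25,0],"yaw":0},
    {"gripper":1,"travel":[0.2,0.5,0],"yaw":0},
    {"gripper":1,"travel":[0.3,0.75,0],"yaw":0},
    {"gripper":1,"travel":[0.4,1,0],"yaw":0},
  ],
)

```text
clock: 2.08
eef_pos: [0.4412, -0.0182, 0.4044]
tcp_rot: [3.084, -0.593, -0.0]
contact_force: [0.3, 0.0, 0.3]
finger_gap: 0.0951
finger_force: 0.0
```

Request:
arm_command(
  series=[
    {"gripper":1,"travel":[0.1,0.25,-0.1],"yaw":0},
    {"gripper":1,"travel":[0.2,0.5,-0.2],"yaw":0},
    {"gripper":1,"travel":[0.3,0.7,-0.3],"yaw":0},
    {"gripper":1,"travel":[0.4,0.83,-0.4],"yaw":0},
    {"gripper":1,"travel":[0.4,0.83,-0.4],"yaw":0},
    {"gripper":1,"travel":[0.4,0.83,-0.4],"yaw":0},
  ],
)

```text
clock: 2.82
eef_pos: [0.521, 0.1464, 0.3247]
tcp_rot: [3.085, -0.592, -0.0]
contact_force: [0.4, 0.9, 1.0]
finger_gap: 0.0952
finger_force: 0.0
```

```bash
python3 - <<'E'
from h import *
from station import bot
s=bot.sense();print(s["eef_pos"],s["tcp_rot"],s["contact_force"])
m=bot.camera_model("wrist");im=bot.get_image("wrist");cv2.imwrite("pics/w2.png",im[:,:,::-1]);print(m)
for b in blobs(mask(im,"blue")):print(b[0],b[1],plane(wray(m,b[0]),.19),cv2.minAreaRect(cv2.findNonZero(b[2])))
E
```

```text
[0.52097813 0.14636621 0.32471752] [ 3.08471687e+00 -5.91678708e-01 -4.09447021e-04] [0.35686563 0.92439388 1.01190478]
{'fx': 297.3186396354542, 'fy': 297.3186396354542, 'cx': 260.3697910242315, 'cy': 196.3498192889374, 'origin': array([0.58942909, 0.12011024, 0.49603235]), 'attitude': array([-0.17543267,  0.25697951, -1.93623737])}
[253.69230769 165.97435897] [250 162   8   8  39] [0.54537234 0.14486244 0.19      ] ((253.5, 165.5), (7.0, 7.0), 90.0)
[257.95 191.5 ] [257 182   2  20  20] [0.51825722 0.15092326 0.19      ] ((257.9723815917969, 191.5248565673828), (0.946058988571167, 19.02629852294922), 3.012787342071533)
```

View pics/w2.png

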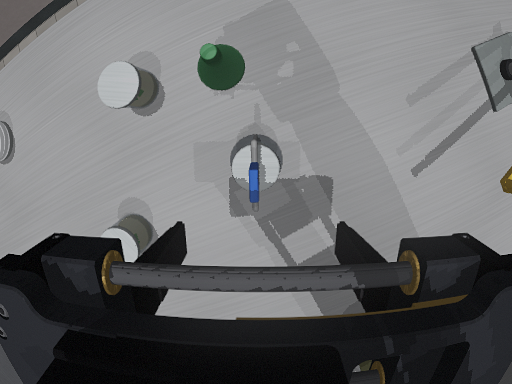

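The wrist view shows the tab's top face at about (254,174)-(254,203), with the bar running nearly vertically from (255,138) to (256,210).

```bash
python3 - <<'E'
from h import *
m={'fx':297.3186,'fy':297.3186,'cx':260.3698,'cy':196.3498,'origin':np.array([0.58942909,0.12011024,0.49603235]),'attitude':np.array([-0.17543267,0.25697951,-1.93623737])}
im=cv2.imread("pics/w2.png")[:,:,::-1].copy()
h=cv2.cvtColor(im,cv2.COLOR_RGB2HSV);k=cv2.inRange(h,(105,90,30),(130,255,255));k[:130]=0;k[230:]=0;k[:,:220]=0;k[:,300:]=0
for r in range(156,208,2):
    c=np.flatnonzero(k[r]);
    if len(c):print(r,c.min(),c.max(),im[r,int(c.mean())])
W=lambda p,z:plane(wray(m,p),z)
a,b=W((254,173),.193),W((254,203),.193);print(a,b,np.linalg.norm(a-b),(a+b)/2,np.degrees(np.arctan2(*(a-b)[1::-1])))
a,b=W((255,138),.139),W((255.5,210),.139);print(a,b,np.linalg.norm(a-b),(a+b)/2,np.degrees(np.arctan2(*(a-b)[1::-1])))
cv2.imwrite("pics/c2.png",cv2.resize(im[125:225,205:305],None,fx=6,fy=6,interpolation=2)[:,:,::-1])
E
```

```text
162 252 257 [ 57  71 100]
164 250 257 [36 52 88]
166 250 257 [37 51 88]
168 249 257 [36 47 78]
170 249 257 [ 54  94 170]
172 249 257 [ 62 106 183]
174 249 257 [ 62 105 182]
176 249 257 [ 62 105 183]
178 249 258 [ 62 105 183]
180 249 258 [ 62 106 183]
182 249 258 [ 61 104 182]
184 249 258 [ 61 105 183]
186 249 258 [ 63 106 183]
188 249 258 [ 61 106 184]
190 250 258 [ 44  69 121]
192 250 258 [ 45  73 128]
194 250 258 [ 47  73 129]
196 250 258 [ 45  72 128]
198 250 258 [ 44  71 128]
200 250 258 [ 45  71 128]
202 251 255 [56 69 99]
[0.53883718 0.14708231 0.193     ] [0.5088039  0.15920288 0.193     ] 0.03238681906050833 [0.52382054 0.1531426  0.193     ] -21.97758889887948
[0.56906561 0.13483171 0.139     ] [0.48520633 0.1678629  0.139     ] 0.09013011661515721 [0.52713597 0.15134731 0.139     ] -21.498898164460176
```

View pics/c2.png

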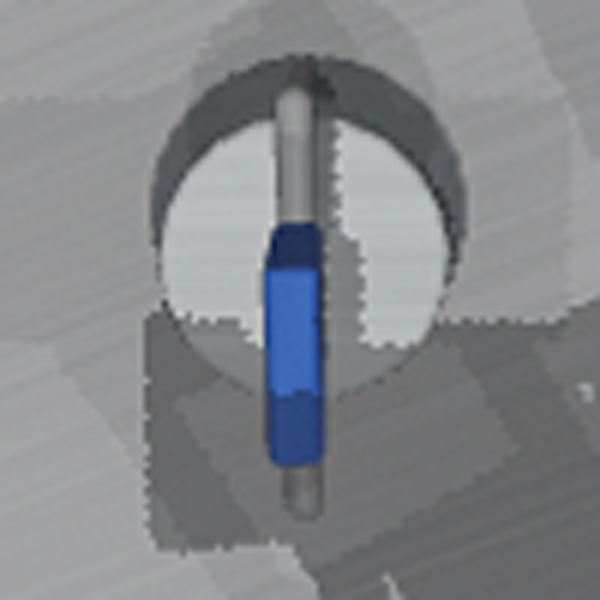

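The crop shows the tab's top face from row 169.5 to 202, centred at (253.8,186). Its centre is then about (0.526, 0.152), with yaw −21.8°, and its length of 35 mm agrees with the 36 mm given.

Request:
arm_command(
  series=[
    {"gripper":1,"travel":[0.025,0.03,-0.2],"yaw":0},
    {"gripper":1,"travel":[0.025,0.03,-0.4],"yaw":0},
    {"gripper":1,"travel":[0.025,0.03,-0.6],"yaw":0},
    {"gripper":1,"travel":[0.025,0.03,-0.72],"yaw":0},
    {"gripper":1,"travel":[0.025,0.03,-0.82],"yaw":0},
    {"gripper":1,"travel":[0.025,0.03,-0.82],"yaw":0},
  ],
)

```text
clock: 3.62
eef_pos: [0.525, 0.1529, 0.1598]
tcp_rot: [3.085, -0.591, -0.003]
contact_force: [-0.1, -0.4, -0.2]
finger_gap: 0.0948
finger_force: 0.0
```

Request:
arm_command(
  newtons=30,
  series=[
    {"gripper":-0.4,"travel":[0,0,0],"yaw":0},
    {"gripper":-0.7,"travel":[0,0,0],"yaw":0},
    {"gripper":-1,"travel":[0,0,0],"yaw":0},
    {"gripper":-1,"travel":[0,0,0],"yaw":0},
    {"gripper":-1,"travel":[0,0,0],"yaw":0},
    {"gripper":-1,"travel":[0,0,0],"yaw":0},
    {"gripper":-1,"travel":[0,0,0],"yaw":0},
    {"gripper":-1,"travel":[0,0,0],"yaw":0},
  ],
)

```text
clock: 4.62
eef_pos: [0.5256, 0.1537, 0.1606]
tcp_rot: [-3.086, 0.589, 0.0]
contact_force: [-0.4, -0.6, 0.9]
finger_gap: 0.021
finger_force: 0.0
```

Request:
arm_command(
  newtons=30,
  series=[
    {"gripper":-1,"travel":[0,0,0],"yaw":0},
    {"gripper":-1,"travel":[0,0,0],"yaw":0},
    {"gripper":-1,"travel":[0,0,0],"yaw":0},
    {"gripper":-1,"travel":[0,0,0],"yaw":0},
    {"gripper":-1,"travel":[0,0,0],"yaw":0},
  ],
)

```text
clock: 5.25
eef_pos: [0.5254, 0.1536, 0.1605]
tcp_rot: [3.085, -0.589, -0.001]
contact_force: [-0.7, -0.6, -0.5]
finger_gap: 0.0095
finger_force: 30.0
```

Request:
arm_command(
  series=[
    {"gripper":-1,"travel":[0,0,0.05],"yaw":0},
    {"gripper":-1,"travel":[0,0,0.1],"yaw":0},
    {"gripper":-1,"travel":[0,0,0.2],"yaw":0},
    {"gripper":-1,"travel":[0,0,0.3],"yaw":0},
    {"gripper":-1,"travel":[0,0,0.3],"yaw":0},
    {"gripper":-1,"travel":[0,0,0.3],"yaw":0},
  ],
)

```text
clock: 6.0
eef_pos: [0.5255, 0.1537, 0.2206]
tcp_rot: [3.086, -0.589, -0.0]
contact_force: [-0.1, 0.1, -3.9]
finger_gap: 0.01
finger_force: 30.0
```

Request:
arm_command(
  series=[
    {"gripper":-1,"travel":[-0.03,-0.05,0.1],"yaw":0.05},
    {"gripper":-1,"travel":[-0.1,-0.17,0.2],"yaw":0.17},
    {"gripper":-1,"travel":[-0.2,-0.34,0.3],"yaw":0.32},
    {"gripper":-1,"travel":[-0.3,-0.52,0.4],"yaw":0.48},
    {"gripper":-1,"travel":[-0.4,-0.69,0.46],"yaw":0.64},
    {"gripper":-1,"travel":[-0.47,-0.81,0.46],"yaw":0.75},
    {"gripper":-1,"travel":[-0.51,-0.88,0.46],"yaw":0.81},
    {"gripper":-1,"travel":[-0.51,-0.88,0.46],"yaw":0.81},
  ],
)

```text
clock: 7.0
eef_pos: [0.423, -0.0228, 0.3118]
tcp_rot: [-3.115, -0.401, 0.002]
contact_force: [1.3, -0.5, -2.6]
finger_gap: 0.01
finger_force: 30.0
```

```bash
python3 - <<'E'
from h import *
from station import bot
m=bot.camera_model("wrist");im=bot.get_image("wrist");cv2.imwrite("pics/w3.png",im[:,:,::-1]);print(m)
S=bot.get_image("side");T=bot.get_image("top");cv2.imwrite("pics/side3.png",S[:,:,::-1]);cv2.imwrite("pics/top3.png",T[:,:,::-1])
print(np.mean([bot.sense()["contact_force"]],0),bot.sense()["eef_pos"],bot.sense()["tcp_rot"])
ms,mt=bot.camera_model("side"),bot.camera_model("top")
for n,i in(("w",im),("s",S),("t",T)):
    for b in blobs(mask(i,"yellow")):print(n,b[0],b[1])
a=cv2.resize(S[90:190,260:360],None,fx=4,fy=4,interpolation=2)
c=im[40:340,60:460]
cv2.imwrite("pics/c3.png",np.hstack([a,cv2.resize(c,None,fx=1,fy=4/3)])[:,:,::-1])
E
```

```text
{'fx': 297.3186396354542, 'fy': 297.3186396354542, 'cx': 260.3697910242315, 'cy': 196.3498192889374, 'origin': array([ 0.4943979 , -0.00330369,  0.48300748]), 'attitude': array([-0.2258517 ,  0.17447912, -1.30566275])}
[-0.46255246  0.15542553 -3.08594766] [ 0.42366121 -0.02179295  0.31206401] [-3.11474606e+00 -4.05070071e-01  1.32449640e-03]
w [386.26415094 211.77493261] [364 200  44  28 742]
w [239.28455285 280.86178862] [237 258   5  45 123]
w [281.31707317 292.17073171] [280 284   4  18  41]
```

View pics/w3.png

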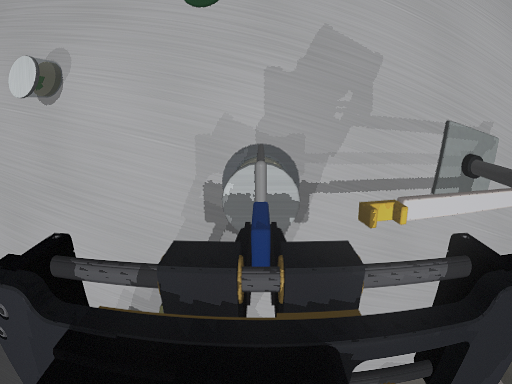

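The wrist view shows the carrier in the fingers, bar vertical at column 261, tab at (261,235). The hook sits to the right with its outer lip at about (368,214) and inner lip at (401,210), and the arm goes right towards the post.

```bash
python3 - <<'E'
from h import *
m={'fx':297.3186,'fy':297.3186,'cx':260.3698,'cy':196.3498,'origin':np.array([0.4943979,-0.00330369,0.48300748]),'attitude':np.array([-0.2258517,0.17447912,-1.30566275])}
im=cv2.imread("pics/w3.png")[:,:,::-1].copy()
mk=mask(im,"yellow");mk[:,:340]=0
P=cv2.findNonZero(mk).reshape(-1,2)
X=np.array([plane(wray(m,p),.267) for p in P])[:,:2]
for ang in (104.5,):
    d=np.array([np.cos(np.radians(ang)),np.sin(np.radians(ang))]);n=np.array([d[1],-d[0]])
    s=np.array([.448,-.120]);t=(X-s)@d;w=(X-s)@n
    print("along",t.min(),t.max(),"across",w.min(),w.max())
C=np.array([.4236,-.0218]);v=C-s;print("tcp rel: along",v@d,"across",v@n)
def px(p):
    q=R.from_rotvec(m["attitude"]).inv().apply(np.array(p)-m["origin"]);th=np.arctan2(np.hypot(q[0],q[1]),-q[2]);r=th*m["fx"]/np.hypot(q[0],q[1]);return (m["cx"]+q[0]*r,m["cy"]-q[1]*r)
for nm,a,x,z in(("tip top",18,8,14),("tip top",18,-8,14),("tip bottom",18,8,-9),("tip bottom",18,-8,-9),("inner",-18,8,14),("inner",-18,-8,14)):
    e=.12;al=(a*np.cos(e)-z*np.sin(e))/1e3;zz=(a*np.sin(e)+z*np.cos(e))/1e3
    print(nm,x,np.round(px([*(s+d*al+n*x/1e3),.26+zz])))
big=cv2.resize(im[185:245,340:430],None,fx=7,fy=7,interpolation=2);cv2.imwrite("pics/c4.png",big[:,:,::-1])
print("bar end far",px([*(C+.041*n),.2906]))
E
```

```text
along -0.020939713396401164 0.020067195963452914 across -0.06887860717717785 0.01277917661998933
tcp rel: along 0.10118137038405856 across 0.0009645139729202827
tip top 8 [371. 209.]
tip top -8 [369. 229.]
tip bottom 8 [359. 201.]
tip bottom -8 [357. 219.]
inner 8 [409. 207.]
inner -8 [406. 226.]
bar end far (np.float64(260.52215661069783), np.float64(166.70195045724762))
```

View pics/c4.png

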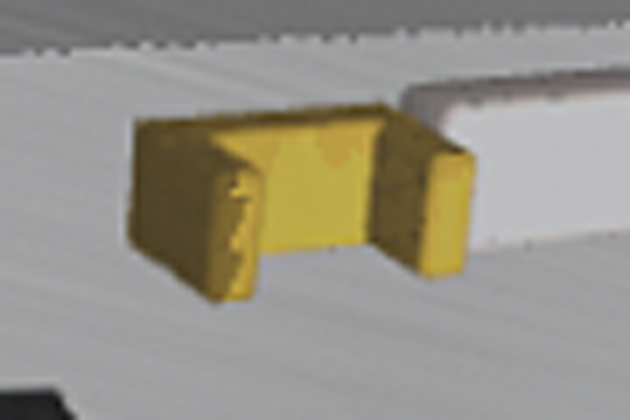

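The crop agrees within 1–2 px with the corners predicted from seat (0.448, −0.120, 0.26) and an arm direction of 104.5°. The tip's top corners are at (370,206) and (371,228), and the inner lip's at (408,206) and (406,224). Next: thread along the arm.

Request:
arm_command(
  series=[
    {"gripper":-1,"travel":[0.015,-0.06,0],"yaw":0},
    {"gripper":-1,"travel":[0.033,-0.13,0],"yaw":0},
    {"gripper":-1,"travel":[0.05,-0.2,0],"yaw":0},
    {"gripper":-1,"travel":[0.07,-0.27,0],"yaw":0},
    {"gripper":-1,"travel":[0.088,-0.34,0],"yaw":0},
    {"gripper":-1,"travel":[0.106,-0.41,0],"yaw":0},
    {"gripper":-1,"travel":[0.119,-0.46,0],"yaw":0},
    {"gripper":-1,"travel":[0.125,-0.485,0],"yaw":0},
  ],
)

```text
clock: 8.15
eef_pos: [0.4487, -0.1199, 0.3126]
tcp_rot: [-3.115, -0.404, 0.0]
contact_force: [-0.6, -0.4, -3.5]
finger_gap: 0.0096
finger_force: 30.0
```

Request:
arm_command(
  series=[
    {"gripper":-1,"travel":[0,0,0],"yaw":0},
    {"gripper":-1,"travel":[0,0,0],"yaw":0},
  ],
)

```text
clock: 8.4
eef_pos: [0.4486, -0.1189, 0.3127]
tcp_rot: [-3.115, -0.406, -0.0]
contact_force: [-0.2, 0.2, -2.6]
finger_gap: 0.0099
finger_force: 30.0
```

```bash
python3 - <<'E'
from h import *
from station import bot
s=bot.sense();m=bot.camera_model("wrist");im=bot.get_image("wrist");cv2.imwrite("pics/w5.png",im[:,:,::-1]);print(s["eef_pos"],s["contact_force"])
C=np.array(s["eef_pos"][:2])
d=np.array([np.cos(np.radians(104.5)),np.sin(np.radians(104.5))]);n=np.array([d[1],-d[0]]);v=C-[.448,-.120];print("along",v@d,"across",v@n)
cv2.imwrite("pics/c5.png",cv2.resize(im[130:300,170:350],None,fx=3.5,fy=3.5,interpolation=2)[:,:,::-1])
for b in blobs(mask(im,"yellow")):print(b[0],b[1])
E
```

```text
[ 0.44857276 -0.1189466   0.312688  ] [-0.17936345  0.18039427 -2.62239521]
along 0.0008764402072808327 across 0.0008182639124070354
[246.14070352 214.50251256] [240 202  13  26 199]
[282.50657895 216.375     ] [279 207   8  20 152]
[272.3 210.9] [268 202  10  20 140]
```

View pics/c5.png

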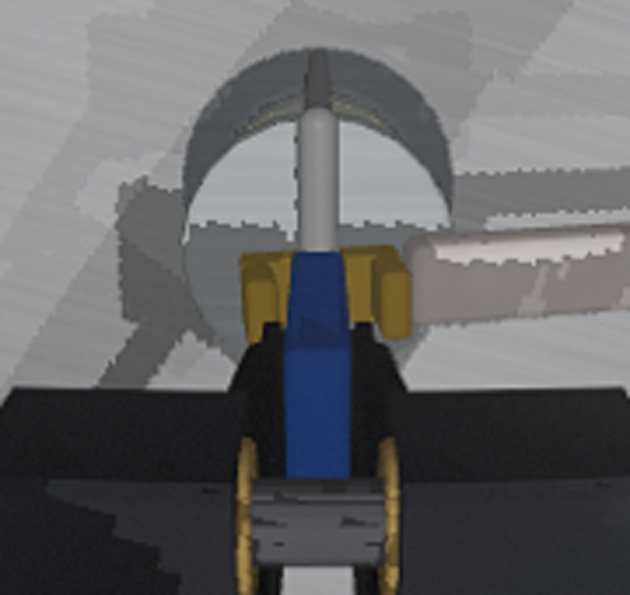

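The crop shows the hook threaded through the window, with the bar at crop column 318 between the two lips (240–410). Next is a slow lowering.

Request:
arm_command(
  series=[
    {"gripper":-1,"travel":[0,0,-0.02],"yaw":0},
    {"gripper":-1,"travel":[0,0,-0.04],"yaw":0},
    {"gripper":-1,"travel":[0,0,-0.06],"yaw":0},
    {"gripper":-1,"travel":[0,0,-0.08],"yaw":0},
    {"gripper":-1,"travel":[0,0,-0.095],"yaw":0},
    {"gripper":-1,"travel":[0,0,-0.105],"yaw":0},
    {"gripper":-1,"travel":[0,0,-0.113],"yaw":0},
    {"gripper":-1,"travel":[0,0,-0.12],"yaw":0},
  ],
)

```text
clock: 9.45
eef_pos: [0.4487, -0.1193, 0.2887]
tcp_rot: [3.115, 0.405, 0.0]
contact_force: [0.7, 0.2, -3.4]
finger_gap: 0.0099
finger_force: 30.0
```

Request:
arm_command(
  series=[
    {"gripper":-1,"travel":[0,0,-0.007],"yaw":0},
    {"gripper":-1,"travel":[0,0,-0.014],"yaw":0},
    {"gripper":-1,"travel":[0,0,-0.021],"yaw":0},
    {"gripper":-1,"travel":[0,0,-0.028],"yaw":0},
    {"gripper":-1,"travel":[0,0,-0.035],"yaw":0},
    {"gripper":-1,"travel":[0,0,-0.042],"yaw":0},
    {"gripper":-1,"travel":[0,0,-0.05],"yaw":0},
    {"gripper":-1,"travel":[0,0,-0.058],"yaw":0},
  ],
)

```text
clock: 10.45
eef_pos: [0.4487, -0.1192, 0.2771]
tcp_rot: [-3.115, -0.406, -0.0]
contact_force: [0.3, 1.4, -0.7]
finger_gap: 0.0098
finger_force: 30.0
```

Request:
arm_command(
  series=[
    {"gripper":-1,"travel":[0,0,-0.01],"yaw":0},
    {"gripper":-1,"travel":[0,0,-0.02],"yaw":0},
    {"gripper":-1,"travel":[0,0,-0.03],"yaw":0},
    {"gripper":-1,"travel":[0,0,-0.04],"yaw":0},
    {"gripper":-1,"travel":[0,0,-0.05],"yaw":0},
    {"gripper":-1,"travel":[0,0,-0.06],"yaw":0},
    {"gripper":-1,"travel":[0,0,-0.06],"yaw":0},
    {"gripper":-1,"travel":[0,0,-0.06],"yaw":0},
  ],
)

```text
clock: 11.45
eef_pos: [0.4486, -0.1193, 0.2651]
tcp_rot: [-3.115, -0.405, -0.0]
contact_force: [0.3, 1.0, -0.3]
finger_gap: 0.0099
finger_force: 30.0
```

Request:
arm_command(
  series=[
    {"gripper":-1,"travel":[0,0,-0.008],"yaw":0},
    {"gripper":-1,"travel":[0,0,-0.016],"yaw":0},
    {"gripper":-1,"travel":[0,0,-0.024],"yaw":0},
    {"gripper":-1,"travel":[0,0,-0.032],"yaw":0},
    {"gripper":-1,"travel":[0,0,-0.04],"yaw":0},
    {"gripper":-1,"travel":[0,0,-0.04],"yaw":0},
    {"gripper":-1,"travel":[0,0,-0.04],"yaw":0},
  ],
)

```text
clock: 12.32
eef_pos: [0.4486, -0.1193, 0.2571]
tcp_rot: [-3.115, -0.405, -0.0]
contact_force: [0.1, 1.3, 0.3]
finger_gap: 0.0097
finger_force: 30.0
```

```bash
cat > f.py <<'E'
from station import bot
import numpy as np
F=[];P=[]
for _ in range(25):
    bot.get_image("side");s=bot.sense();F.append(s["contact_force"]);P.append(s["eef_pos"])
F=np.array(F);print(F.mean(0).round(2),F.std(0).round(2),np.mean(P,0).round(4),s["clock"])
E
python3 f.py
```

```text
[-0.49  1.58  0.1 ] [0.37 0.51 0.54] [ 0.4486 -0.1193  0.2571] 13.575
```

Request:
arm_command(
  series=[
    {"gripper":-1,"travel":[-0.001,0.004,0],"yaw":0},
    {"gripper":-1,"travel":[-0.002,0.008,0],"yaw":0},
    {"gripper":-1,"travel":[-0.002,0.008,0],"yaw":0},
    {"gripper":-1,"travel":[-0.002,0.008,0],"yaw":0},
  ],
)

```text
clock: 14.08
eef_pos: [0.4483, -0.1179, 0.2572]
tcp_rot: [3.115, 0.405, 0.0]
contact_force: [0.5, -2.5, -0.9]
finger_gap: 0.0097
finger_force: 30.0
```

```bash
python3 f.py
```

```text
[ 0.6  -1.84  0.21] [0.4  0.43 0.58] [ 0.4482 -0.1177  0.2571] 15.325
```

Request:
arm_command(
  series=[
    {"gripper":-1,"travel":[0.0005,-0.002,0],"yaw":0},
    {"gripper":-1,"travel":[0.001,-0.004,0],"yaw":0},
    {"gripper":-1,"travel":[0.001,-0.004,0],"yaw":0},
    {"gripper":-1,"travel":[0.001,-0.004,0],"yaw":0},
  ],
)

```text
clock: 15.82
eef_pos: [0.4483, -0.1181, 0.2569]
tcp_rot: [-3.114, -0.406, 0.001]
contact_force: [-0.2, 1.3, -0.0]
finger_gap: 0.0101
finger_force: 30.0
```

```bash
python3 f.py
```

```text
[-0.38  1.58  0.1 ] [0.49 0.46 0.56] [ 0.4483 -0.1184  0.257 ] 17.075
```

Request:
arm_command(
  newtons=10,
  series=[
    {"gripper":-1,"travel":[-0.0005,0.002,0],"yaw":0},
    {"gripper":-1,"travel":[-0.0005,0.002,0],"yaw":0},
    {"gripper":-1,"travel":[-0.0005,0.002,0],"yaw":0},
  ],
)

```text
clock: 17.45
eef_pos: [0.4484, -0.1184, 0.2572]
tcp_rot: [3.114, 0.405, 0.0]
contact_force: [0.1, -1.4, 0.4]
finger_gap: 0.0101
finger_force: 10.0
```

```bash
python3 f.py
```

```text
[ 0.12 -1.8  -0.05] [0.59 0.51 0.55] [ 0.4484 -0.1182  0.2571] 18.7
```

Request:
arm_command(
  newtons=10,
  series=[
    {"gripper":-1,"travel":[0.0002,-0.001,0],"yaw":0},
    {"gripper":-1,"travel":[0.0002,-0.001,0],"yaw":0},
    {"gripper":-1,"travel":[0.0002,-0.001,0],"yaw":0},
  ],
)

```text
clock: 19.08
eef_pos: [0.4484, -0.1181, 0.257]
tcp_rot: [-3.115, -0.405, -0.0]
contact_force: [1.2, -1.0, -0.2]
finger_gap: 0.0099
finger_force: 10.0
```

```bash
python3 f.py
```

```text
[ 0.58 -0.16  0.18] [0.48 0.68 0.5 ] [ 0.4484 -0.1181  0.257 ] 20.325
```

Request:
arm_command(
  newtons=3,
  series=[
    {"gripper":-1,"travel":[0,0,0],"yaw":0},
    {"gripper":-1,"travel":[0,0,0],"yaw":0},
    {"gripper":-1,"travel":[0,0,0],"yaw":0},
    {"gripper":-0.76,"travel":[0,0,0],"yaw":0},
    {"gripper":-0.72,"travel":[0,0,0],"yaw":0},
    {"gripper":-0.66,"travel":[0,0,0],"yaw":0},
    {"gripper":-0.6,"travel":[0,0,0],"yaw":0},
    {"gripper":-0.55,"travel":[0,0,0],"yaw":0},
  ],
)

```text
clock: 21.32
eef_pos: [0.4483, -0.1183, 0.257]
tcp_rot: [3.115, 0.405, -0.0]
contact_force: [0.1, -1.0, -0.1]
finger_gap: 0.0205
finger_force: 0.0
```

```bash
python3 f.py; python3 -c "
from station import bot
s=bot.sense();print(s['finger_gap'],s['finger_force'])"
```

```text
[-0.07 -0.07  0.07] [0.45 0.49 0.42] [ 0.4483 -0.1183  0.2571] 22.575
0.0215284044886294 0.0
```

Request:
arm_command(
  series=[
    {"gripper":-0.3,"travel":[0,0,0],"yaw":0},
    {"gripper":-0.3,"travel":[0,0,0.03],"yaw":0},
    {"gripper":-0.3,"travel":[0,0,0.08],"yaw":0},
    {"gripper":-0.3,"travel":[0,0,0.15],"yaw":0},
    {"gripper":-0.3,"travel":[0,0,0.25],"yaw":0},
    {"gripper":-0.3,"travel":[0,0,0.4],"yaw":0},
    {"gripper":-0.3,"travel":[0,0,0.55],"yaw":0},
    {"gripper":-0.3,"travel":[0,0,0.55],"yaw":0},
  ],
)

```text
clock: 23.58
eef_pos: [0.4495, -0.1187, 0.3715]
tcp_rot: [3.112, 0.405, 0.01]
contact_force: [-0.6, 0.1, -1.4]
finger_gap: 0.0333
finger_force: 0.0
```

Request:
arm_command(
  series=[
    {"gripper":-0.3,"travel":[0,0,0],"yaw":0},
    {"gripper":-0.3,"travel":[0,0,0],"yaw":0},
    {"gripper":-0.3,"travel":[0,0,0],"yaw":0},
    {"gripper":-0.3,"travel":[0,0,0],"yaw":0},
    {"gripper":-0.3,"travel":[0,0,0],"yaw":0},
    {"gripper":-0.3,"travel":[0,0,0],"yaw":0},
    {"gripper":-0.3,"travel":[0,0,0],"yaw":0},
    {"gripper":-0.3,"travel":[0,0,0],"yaw":0},
  ],
)

```text
clock: 24.58
eef_pos: [0.4484, -0.1183, 0.3671]
tcp_rot: [3.115, 0.405, 0.0]
contact_force: [0.7, -0.9, -0.2]
finger_gap: 0.0336
finger_force: 0.0
```

```bash
python3 - <<'E'
from h import *
from station import bot
a=bot.get_image("wrist")
for _ in range(8): b=bot.get_image("wrist");print(np.abs(a.astype(int)-b)[:230].max(),end=" ");
S=bot.get_image("side")
cv2.imwrite("pics/c6.png",np.hstack([cv2.resize(S[90:190,270:370],(384,384)),b[:,80:480]])[:,:,::-1])
E
```

```text
49 54 53 69 68 69 68 67
```

View pics/c6.png

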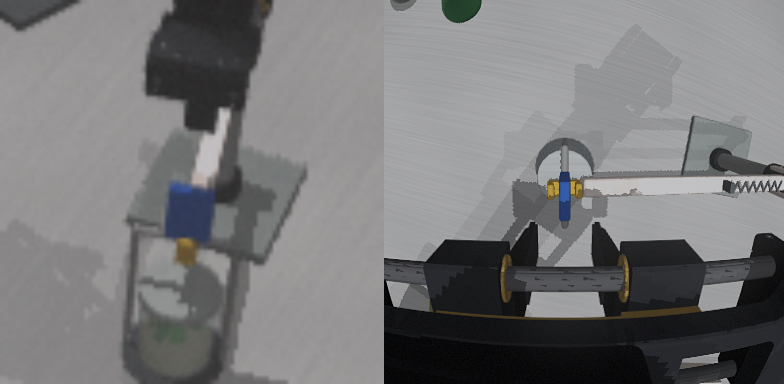

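The picture shows the carrier hanging upright on the hook and free of the fingers, with the bar between the lips. I'll wait a little for any remaining swing to die out.

Request:
arm_command(
  series=[
    {"gripper":-0.3,"travel":[0,0,0],"yaw":0},
    {"gripper":-0.3,"travel":[0,0,0],"yaw":0},
    {"gripper":-0.3,"travel":[0,0,0],"yaw":0},
    {"gripper":-0.3,"travel":[0,0,0],"yaw":0},
    {"gripper":-0.3,"travel":[0,0,0],"yaw":0},
    {"gripper":-0.3,"travel":[0,0,0],"yaw":0},
    {"gripper":-0.3,"travel":[0,0,0],"yaw":0},
    {"gripper":-0.3,"travel":[0,0,0],"yaw":0},
  ],
)

```text
clock: 26.08
eef_pos: [0.4483, -0.1183, 0.3671]
tcp_rot: [3.115, 0.405, -0.0]
contact_force: [0.2, -0.3, 0.0]
finger_gap: 0.0333
finger_force: 0.0
```

Request:
arm_command(
  series=[
    {"gripper":-0.3,"travel":[0,0,0],"yaw":0},
    {"gripper":-0.3,"travel":[0,0,0],"yaw":0},
    {"gripper":-0.3,"travel":[0,0,0],"yaw":0},
    {"gripper":-0.3,"travel":[0,0,0],"yaw":0},
    {"gripper":-0.3,"travel":[0,0,0],"yaw":0},
    {"gripper":-0.3,"travel":[0,0,0],"yaw":0},
    {"gripper":-0.3,"travel":[0,0,0],"yaw":0},
    {"gripper":-0.3,"travel":[0,0,0],"yaw":0},
  ],
)

```text
clock: 27.08
eef_pos: [0.4483, -0.1183, 0.367]
tcp_rot: [-3.115, -0.405, 0.0]
contact_force: [0.2, -0.4, -0.6]
finger_gap: 0.0331
finger_force: 0.0
```

```bash
python3 - <<'E'
from h import *
from station import bot
for _ in range(10):
    im=bot.get_image("wrist");h=cv2.cvtColor(im,cv2.COLOR_RGB2HSV);k=cv2.inRange(h,(105,90,30),(130,255,255));k[240:]=0
    print(blobs(k,1)[0][0].round(2),end=" ")
print(bot.finish_job())
E
```

```text
[260.1  196.45] [260.09 196.44] [260.1  196.45] [260.09 196.44] [260.09 196.44] [260.1  196.45] [260.08 196.44] [260.09 196.44] [260.08 196.44] [260.1  196.45] the job is handed in; nothing more can be done
None
```

The carrier is hanging still and upright on the hook, released and with the gripper clear, and I handed the job in at about 28 s; the hand-in returned no verdict.

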